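# Sort two pipe fittings through the diverter chute

## Robot

A 7-joint arm with a two-finger parallel gripper is mounted at the origin on the work surface. World frame = base frame: x ahead of the robot, y to its left, z up, the work surface at z = 0. Lengths are in m, angles in rad, forces in N, time in s.
With the tool pointing down it reaches from about 0.4 to 0.85 m from the base axis. Payload 4.5 kg.
Tool frame: the origin (TCP) lies on the centre line of the jaws, within the pads' length; the fingertips stand 8 mm ahead of it and the grasp point (between the pads) lies 11 mm behind it; x points along the fingers, z is the direction in which the jaws open and shut, and the axes are right-handed (so a half turn about x gives the same grasp; the last joint's range is limited). The gripper opens to 85 mm and grips with 20 to 120 N. Pads are 22 mm wide; open, the fingers measure 114 mm over their backs; the gripper's body (76 mm by 85 mm) begins 54 mm behind the grasp point. The pads swing forward as they close: fully open they stand 13 mm farther back than shut.
Start: joints at [-1.114, 0.689, -0.195, 1.565, 0.157, 0.902, -0.215], TCP at [0.256, 0.57, 0.239] pointing down, gripper open.
Joint ranges: [-3.01, 3.01], [-0.46, 2.08], [-1.47, 1.51], [0.13, 2.56], [-1, 4.14], [0.04, 2.09], [-2.66, 2.66]. Speed limits (rad/s): [2.57, 2.57, 3.14, 3.14, 3.14, 3.14, 3.14].

## Interface

Orientations are given as a 3x3 rotation matrix whose columns are the frame's x, y, z axes.
In Python, from cell import bot, camera, finder gives the robot as it stands.
- The arm moves only by the shell command python3 -m creep 'ROWS' [FORCE]. ROWS is JSON, a list of rows, each an object of numbers: "dx", "dy", "dz": the shift along the tool's x, y, z in cm; "ax", "ay", "az": the turn, a rotation vector about the tool's x, y, z in rad; "claw": the opening, from -1 (shut) to 1 (fully open). A call has 1 to 20 rows; each row shifts and turns the commanded pose from where the row before left it, along the tool's axes as they then stand; what a row does not reach is not made up. A row lasts 1/12 s, in which the tool goes at most 41.7 mm and 7.16 degrees, less where a joint would pass 70% of its speed; a pose out of reach is approached as far as the arm can. A call is refused whole if a number of a shift passes 4.17 or a number of a turn 0.125, either way. A call with a gripper value outside its range is refused whole. The fingers move at their own pace and stop on an object; FORCE is the grip in N (left out, the last holds). Time passes only in rows, so rows that do not move let the fingers close. It gives the time, the measured TCP pose, the force and the opening at its end, in the units of the state.
- bot.read_state(): the state, without advancing time (a new reading comes with each control period).
- camera(name): name is "scene" or "top"; returns a dict with "pixels" (480x640x3 uint8, red, green, blue), "K" (3x3 intrinsics, pixels), "rvec" (rotation vector, rad) and "tvec" (3), from world to camera coordinates, as OpenCV has them. Camera axes: x right, y down, z forward; pixel columns grow to the right and rows downward; lengths in m; the calibration is good to about 2 mm. A picture is of the moment at which its call begins. There is no depth.
- bot.job_done(): hands the job in, once; it reports no verdict.
Trained networks look in a picture, given as the dict that the camera call returned (one of the last four; its "shot" number tells which), for a name from the list of things; names that differ only in an ending like _2 or _b are one class to them, and where a whole thing is asked for, a point or a joint stands for the part that bears it (a point fixed in the world has none). Each returns a list of dicts, best first, with "confidence" (0 to 1); they miss things now and then, are a little off and sometimes report something else, mostly with a low value. They report only what shows in the picture. A call takes as long as a camera call.
- finder.regions_of(picture, thing): "pixels" (480x640 bool, what is visible of it) and "extent" ([left, top, right, bottom] in pixels, round what is visible of it).
- finder.landmark_of(picture, thing): "uv" ([column, row] in pixels: a listed point, or the origin of a listed thing).
The state is a dict: "clock": time; "joint_pos": joint angles; "joint_vel": joint speeds; "effort": joint torques, N m; "tool_pos": TCP position; "eef_rot": TCP orientation; "wrist_force": force on the tool from outside, world axes, zero at the start; "wrist_torque": the same for the moment, N m; "width": finger opening in m.
Only numpy, scipy, OpenCV 4.12 (cv2) and the standard library are available. Lean on these libraries where they do the work, as an engineer would, in place of code of your own. Each camera call takes 0.05 s, during which the arm holds its last target.

## Task

Sort the two loose pipe fittings, the hexagonal bush and the plain round coupling, through the two-way sorter: push the lever over fully so that the flap opens the chute to the tray whose fixed sample matches the fitting, then drop that fitting in at the top mouth, and do the same for the other fitting. Either one may go first; both must end up lying in their own trays, each sent there through the mouth, and the nut, flange, paint tin and valve standing around must be left where they are.

Things in the scene. Friction and masses are not known exactly. Their poses are not given: they have to be found in the camera images.
- sorter: Grey sheet-metal sorter fixed to the bench, 290 mm high. Origin: bench level under its middle; x away from the robot (yaw within 0.2 rad), y left along its 150 x 500 mm base. A throat drops onto a ridge 150 mm high; from it one chute slopes 50 deg to +y, one to -y. Chute hoods reach y = +-110 mm at heights 165-235; end stops 85 mm high at y = +-244 mm. Robot-side panel: x = -60 mm.
- mouth (a point): Centre of the sorter's mouth, 280 mm above the bench, where the throat walls end; opening 110 x 110 mm inside, with flared lips 10 mm wide around it up to height 290 mm. A fitting let go just over its middle falls through.
- diverter (a joint): Angle (rad) of lever and flap, which turn as one about a level axis along the sorter's x at height 150 mm. 0 upright; positive leans both to the sorter's +y. End stops +-0.42; past 0.36 is fully over. The flap closes the chute it leans to: lever fully to +y sends parts to the -y tray, fully to -y to the +y tray. Stays where left (about 2 N at the grip); may start anywhere.
- lever_grip (a point): Middle of the lever's round wooden grip, 24 mm in diameter, 60 mm long along the lever, on the robot's side of the sorter at x = -100 mm in its frame (28 mm clear of the panel), 125 mm from the turning axis, so 275 mm above the bench when upright. Below it a steel rod 12 mm thick. Free on both sides: push it sideways.
- bush_mid (a point): Loose steel hexagonal bush, standing: a hexagonal collar 40 mm across the flats (46 mm over corners) and 14 mm thick below, a round threaded neck 28 mm in diameter and 24 mm high above it; 38 mm high in all. The point is half-way up on its axis (19 mm over its underside), z up along the neck. About 130 g.
- coupling_mid (a point): Loose plain round steel coupling, standing: a cylinder 34 mm in diameter and 60 mm high. The point is its centre, 30 mm over its underside, z along its axis. About 200 g.
- bush_tray: Fixed open aluminium tray for the bush, 124 (x) x 125 (y) x 50 mm, ends 14 mm high, at the foot of one chute (172 mm to the +y or -y side of the sorter's origin, either may be; same yaw as the sorter). A ledge on its far (+x) side carries a fixed sample of the hexagonal bush. Origin: centre of its underside, 6 mm above the bench.
- coupling_tray: The same tray for the coupling, at the foot of the other chute: its ledge carries a fixed sample of the plain round coupling. Origin: centre of its underside, 6 mm above the bench.
- nut: Bystander: loose dark hexagon nut, 36 mm across flats, 18 mm high, between the robot and the fittings. Origin: centre of its underside.
- flange: Bystander: dark round pipe flange lying flat, 84 mm in diameter, 26 mm high at the hub. Origin: centre of its underside.
- tin: Bystander: small paint tin, 72 mm in diameter, 85 mm high. Origin: centre of its underside.
- valve: Bystander: green gate valve with a red handwheel, 110 mm long, 106 mm high, near the left end of the sorter. Origin: centre of its underside.

How it is judged:
On the way, in this order (a step that is already met when the one before it is completed fails the run):
1. one fitting enters the mouth with the lever fully over for its own tray (((horizontal distance between bush_mid and mouth below 0.06 m and z of bush_mid in the frame of sorter between 0.17 and 0.28 m and ((y of bush_tray in the frame of sorter above 0 m and value of joint diverter below -0.36 rad) or (y of bush_tray in the frame of sorter below 0 m and value of joint diverter above 0.36 rad))) or (horizontal distance between coupling_mid and mouth below 0.06 m and z of coupling_mid in the frame of sorter between 0.17 and 0.28 m and ((y of coupling_tray in the frame of sorter above 0 m and value of joint diverter below -0.36 rad) or (y of coupling_tray in the frame of sorter below 0 m and value of joint diverter above 0.36 rad))))).
2. that fitting lies in its own tray (((x of bush_mid in the frame of bush_tray between -0.058 and 0.058 m and y of bush_mid in the frame of bush_tray between -0.064 and 0.064 m and z of bush_mid in the frame of bush_tray below 0.05 m) or (x of coupling_mid in the frame of coupling_tray between -0.058 and 0.058 m and y of coupling_mid in the frame of coupling_tray between -0.064 and 0.064 m and z of coupling_mid in the frame of coupling_tray below 0.05 m))), for 0.2 s.
3. the other fitting enters the mouth with the lever fully over to its tray, the first still in its own (((horizontal distance between bush_mid and mouth below 0.06 m and z of bush_mid in the frame of sorter between 0.17 and 0.28 m and ((y of bush_tray in the frame of sorter above 0 m and value of joint diverter below -0.36 rad) or (y of bush_tray in the frame of sorter below 0 m and value of joint diverter above 0.36 rad)) and x of coupling_mid in the frame of coupling_tray between -0.058 and 0.058 m and y of coupling_mid in the frame of coupling_tray between -0.064 and 0.064 m and z of coupling_mid in the frame of coupling_tray below 0.05 m) or (horizontal distance between coupling_mid and mouth below 0.06 m and z of coupling_mid in the frame of sorter between 0.17 and 0.28 m and ((y of coupling_tray in the frame of sorter above 0 m and value of joint diverter below -0.36 rad) or (y of coupling_tray in the frame of sorter below 0 m and value of joint diverter above 0.36 rad)) and x of bush_mid in the frame of bush_tray between -0.058 and 0.058 m and y of bush_mid in the frame of bush_tray between -0.064 and 0.064 m and z of bush_mid in the frame of bush_tray below 0.05 m))).
At the end, for the whole second after the job is handed in: The bush lies at rest (below 0.03 m/s) in the tray with the bush sample and the coupling at rest in the tray with the coupling sample: each fitting's middle inside its tray (within 58 mm in x and 64 mm in y of the tray's centre) and less than 50 mm above the tray's underside (x of bush_mid in the frame of bush_tray between -0.058 and 0.058 m and y of bush_mid in the frame of bush_tray between -0.064 and 0.064 m and z of bush_mid in the frame of bush_tray below 0.05 m and x of coupling_mid in the frame of coupling_tray between -0.058 and 0.058 m and y of coupling_mid in the frame of coupling_tray between -0.064 and 0.064 m and z of coupling_mid in the frame of coupling_tray below 0.05 m and linear speed of each of bush, coupling below 0.03 m/s); the robot touches nothing.
It fails at once if one of the bystanders (nut, flange, tin, valve) is moved more than 30 mm (distance of any of nut, flange, tin, valve from where it was at the start of the episode above 0.03 m).
It also fails if it takes over 72 s, if anything falls off the work surface, if the arm or the gripper's body presses on something with over 40 N, if the wrist force passes 120 N, or if a joint passes its speed limit or range.

## Working session

There is one attempt and no reset: what is moved stays moved. The work goes in short steps, Python scripts to look and compute and a shell command to move; the robot and the scene stay as the last step left them, time stands still between calls to the robot, and variables do not carry over. Pictures are saved under pics/ and viewed, and the job is handed in when it is done.

```bash
ls; mkdir -p pics
cat > h.py <<'E'
import numpy as np, cv2
from cell import bot, camera, finder
def snap(n,name):
    p=camera(n); cv2.imwrite(f'pics/{name}.png',cv2.cvtColor(p['pixels'],cv2.COLOR_RGB2BGR)); return p
def ray(p,uv):
    R=cv2.Rodrigues(np.array(p['rvec'],float))[0]; t=np.array(p['tvec'],float).ravel()
    c=-R.T@t; d=R.T@np.linalg.inv(np.array(p['K']))@np.array([uv[0],uv[1],1.]); return c,d/np.linalg.norm(d)
def atz(p,uv,z):
    c,d=ray(p,uv); return c+d*(z-c[2])/d[2]
def tri(ps,uvs):
    A=np.zeros((3,3));b=np.zeros(3)
    for p,u in zip(ps,uvs):
        c,d=ray(p,u);M=np.eye(3)-np.outer(d,d);A+=M;b+=M@c
    x=np.linalg.solve(A,b); return x
def proj(p,X):
    return cv2.projectPoints(np.array([X],float),np.array(p['rvec'],float),np.array(p['tvec'],float),np.array(p['K'],float),None)[0].ravel()
E
python3 - <<'E'
from h import *
s=bot.read_state(); print(s['clock'],s['tool_pos'],np.round(s['eef_rot'],3).tolist(),s['width'])
a=snap('scene','s0');b=snap('top','t0')
for n in ['sorter','mouth','lever_grip','bush_mid','coupling_mid','bush_tray','coupling_tray','nut','flange','tin','valve']:
    r=[]
    for p in (a,b):
        L=finder.landmark_of(p,n); r.append([(np.round(x['uv'],1).tolist(),round(x['confidence'],2)) for x in L[:2]])
    print(n,r, np.round(tri((a,b),(r[0][0][0],r[1][0][0])),3) if r[0] and r[1] else '')
for p in(a,b): print(np.round(ray(p,(320,240)),3).tolist())
E
```

```text
pics
0.0 [0.2562154  0.56934412 0.23845652] [[-0.001, -0.912, 0.41], [-0.002, 0.41, 0.912], [-1.0, -0.0, -0.002]] 0.08526513465672914
sorter [[([350.9, 295.7], 0.58)], [([294.3, 226.7], 0.67)]] [0.577 0.075 0.007]
mouth [[([354.3, 211.4], 0.95)], [([287.1, 204.0], 0.82)]] [0.572 0.077 0.273]
lever_grip [[([329.3, 193.2], 0.75)], [([303.9, 240.9], 0.95), ([446.4, 247.1], 0.71)]] [0.48  0.03  0.263]
bush_mid [[([169.5, 285.4], 0.6)], [([446.9, 247.1], 0.66)]] [ 0.519 -0.385  0.026]
coupling_mid [[([221.4, 281.5], 0.82), ([282.6, 302.9], 0.33)], [([404.7, 252.0], 0.69), ([299.7, 241.2], 0.35)]] [ 0.504 -0.258  0.016]
bush_tray [[([282.9, 302.4], 0.92)], [([352.4, 221.3], 0.67)]] [ 0.595 -0.1    0.016]
coupling_tray [[([413.7, 285.7], 0.95)], [([235.9, 231.3], 0.86), ([411.4, 200.6], 0.35)]] [0.558 0.246 0.011]
nut [[([349.7, 296.7], 0.56), ([265.5, 246.0], 0.45)], [([366.8, 305.5], 0.43)]] [ 0.387 -0.03  -0.148]
flange [[([149.6, 343.4], 0.69)], [([454.3, 196.5], 0.88), ([407.7, 250.2], 0.29)]] [ 0.685 -0.419 -0.003]
tin [[([205.5, 334.9], 0.65)], [([409.8, 198.7], 0.88)]] [ 0.674 -0.284  0.001]
valve [[([464.1, 239.2], 0.59)], [([171.0, 296.0], 0.56)]] [ 0.363  0.435 -0.004]
[[1.608, -0.092, 1.04], [-0.772, 0.067, -0.631]]
[[0.224, -0.015, 1.487], [0.207, 0.005, -0.978]]
```

View pics/s0.png

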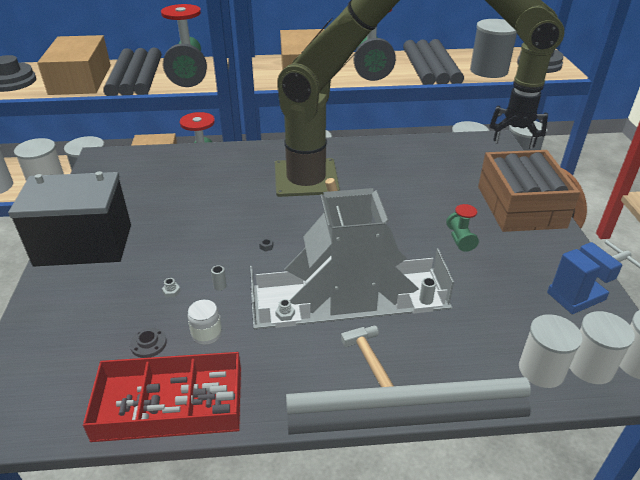

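View pics/t0.png

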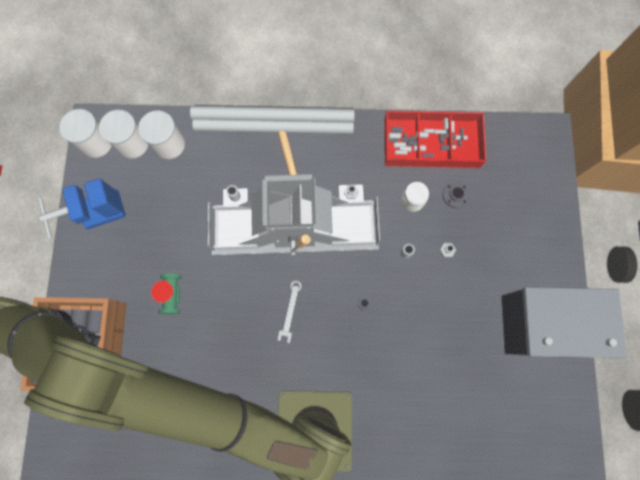

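Top view: the bush sample is on the right tray (353,192), so bush → −y. The coupling sample is on the left (233,192), so coupling → +y. The grip at (306,240) leans to −y. Next I'll refine the measurements.

Run:
```python
from h import *
a=camera('scene');b=camera('top')
z=dict(mouth=.28,bush_mid=.019,coupling_mid=.03,bush_tray=.006,coupling_tray=.006,nut=0,valve=0,sorter=0,tin=0,flange=0)
for n,zz in z.items():
    for p in (a,b):
        for x in finder.landmark_of(p,n)[:1]: print(n,np.round(atz(p,x['uv'],zz),3),round(x['confidence'],2))
for n,zs in dict(bush=(.038,0),coupling=(.06,0),lever_grip=()).items():
  for p in (a,b):
    for x in finder.regions_of(p,n+'_mid' if n!='lever_grip' else n)[:1]: print(n,x['extent'],round(x['confidence'],2))
def crop(p,l,t,w,h,k,name):
    c=p['pixels'][t:t+h,l:l+w]; cv2.imwrite(f'pics/{name}.png',cv2.cvtColor(cv2.resize(c,None,fx=k,fy=k,interpolation=cv2.INTER_CUBIC),cv2.COLOR_RGB2BGR))
crop(b,200,160,190,110,4,'tz'); crop(a,245,170,210,150,3.8,'sz'); crop(b,380,170,100,100,5,'fz')
```

```text
mouth [0.572 0.081 0.28 ] 0.58
mouth [0.57  0.079 0.28 ] 0.63
bush_mid [ 0.514 -0.394  0.019] 0.81
bush_mid [ 0.516 -0.386  0.019] 0.56
coupling_mid [ 0.514 -0.26   0.03 ] 0.61
coupling_mid [ 0.511 -0.266  0.03 ] 0.63
bush_tray [ 0.589 -0.1    0.006] 0.82
bush_tray [ 0.585 -0.11   0.006] 0.74
coupling_tray [0.566 0.244 0.006] 0.66
nut [ 0.35  -0.137  0.   ] 0.65
nut [ 0.34  -0.141  0.   ] 0.47
valve [ 0.578 -0.096  0.   ] 0.71
valve [0.363 0.423 0.   ] 0.63
sorter [0.583 0.069 0.   ] 0.94
sorter [0.569 0.071 0.   ] 0.75
tin [ 0.666 -0.285  0.   ] 0.57
tin [ 0.673 -0.289  0.   ] 0.82
flange [ 0.69  -0.413  0.   ] 0.85
flange [ 0.69  -0.423  0.   ] 0.85
bush [159.8, 277.7, 179.0, 300.1] 0.61
bush [439.6, 240.4, 455.9, 261.7] 0.73
coupling [211.6, 265.8, 227.5, 290.1] 0.55
coupling [402.5, 242.9, 412.8, 257.2] 0.52
lever_grip [321.7, 179.3, 343.0, 225.5] 0.75
lever_grip [289.3, 189.1, 309.8, 252.9] 0.92
```

View pics/tz.png

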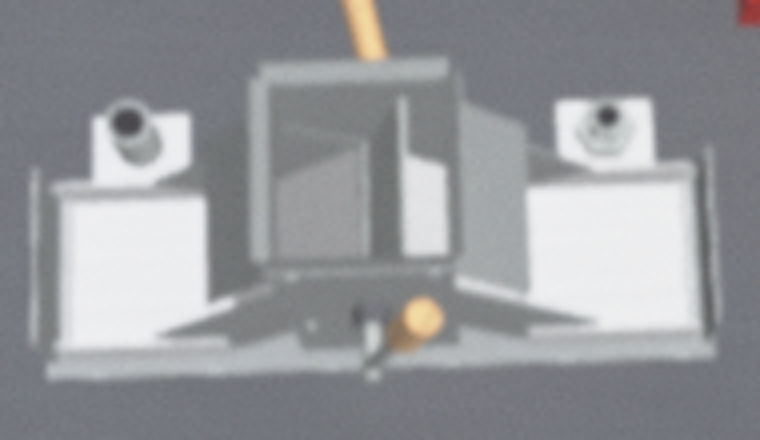

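View pics/sz.png

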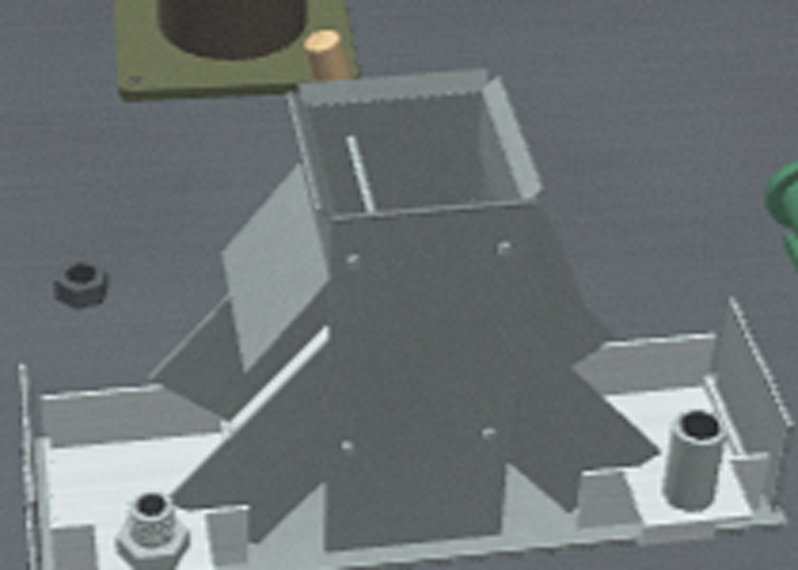

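View pics/fz.png

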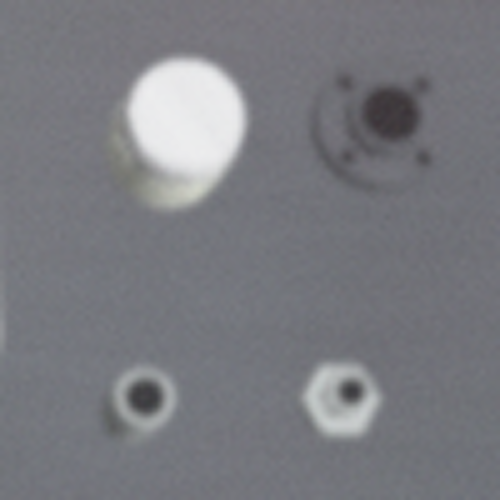

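Run:
```python
from h import *
a=camera('scene');b=camera('top')
T=lambda x,y:((x+.5)/4-.5+200,(y+.5)/4-.5+160)
S=lambda x,y:((x+.5)/3.8-.5+245,(y+.5)/3.8-.5+170)
F=lambda x,y:((x+.5)/5-.5+380,(y+.5)/5-.5+170)
r=lambda v:np.round(v,3).tolist()
print('mouth in',[r(atz(b,T(*q),.28)) for q in[(270,80),(455,78),(455,262),(270,264)]])
print('lip out',[r(atz(b,T(*q),.29)) for q in[(262,66),(447,58),(460,270),(250,262)]])
print('scene lip',[r(atz(a,S(*q),.29)) for q in[(289,96),(487,70),(540,190),(331,217)]])
print('grip top',r(tri((a,b),(S(323,40),T(424,318)))),r(atz(b,T(424,318),.293)),r(atz(a,S(323,40),.293)))
print('coup',r(atz(b,F(145,397),.06)),'bush',r(atz(b,F(342,400),.014)),r(atz(b,F(352,391),.038)))
print('end stops bot',r(atz(b,T(48,378),0)),r(atz(b,T(716,356),0)))
```

```text
mouth in [[0.633, 0.128, 0.28], [0.636, 0.011, 0.28], [0.517, 0.009, 0.28], [0.513, 0.123, 0.28]]
lip out [[0.638, 0.132, 0.29], [0.646, 0.016, 0.29], [0.51, 0.005, 0.29], [0.512, 0.134, 0.29]]
scene lip [[0.524, 0.004, 0.29], [0.507, 0.13, 0.29], [0.632, 0.14, 0.29], [0.647, 0.018, 0.29]]
grip top [0.477, 0.028, 0.299] [0.478, 0.026, 0.293] [0.469, 0.031, 0.293]
coup [0.505, -0.264, 0.06] bush [0.514, -0.39, 0.014] [0.515, -0.39, 0.038]
end stops bot [0.489, 0.317, 0.0] [0.516, -0.184, 0.0]
```

```bash
python3 -m creep '[{"ax":-0.105,"claw":-1},{"ax":-0.105,"claw":-1},{"ax":-0.105,"claw":-1},{"ax":-0.105,"claw":-1},{"claw":-1}]' 40
```

```text
invalid input at $[0]: expected keys dx, dy, dz, ax, ay, az, claw
```

```bash
python3 -m creep '[{"dx":0,"dy":0,"dz":0,"ax":-0.105,"ay":0,"az":0,"claw":-1},{"dx":0,"dy":0,"dz":0,"ax":-0.105,"ay":0,"az":0,"claw":-1},{"dx":0,"dy":0,"dz":0,"ax":-0.105,"ay":0,"az":0,"claw":-1},{"dx":0,"dy":0,"dz":0,"ax":-0.105,"ay":0,"az":0,"claw":-1},{"dx":0,"dy":0,"dz":0,"ax":0,"ay":0,"az":0,"claw":-1}]' 40
```

```text
clock: 3.12
tool_pos: [0.2566, 0.5699, 0.2392]
eef_rot: [[-0.0, -1.0, 0.0], [0.0, 0.0, 1.0], [-1.0, 0.0, 0.0]]
wrist_force: [-0.1, -0.4, -0.1]
width: 0.0257
```

```bash
python3 -m creep '[{"dx":-0.2,"dy":-1.57,"dz":-3.2,"ax":0,"ay":0,"az":0,"claw":-1},{"dx":-0.2,"dy":-1.57,"dz":-3.2,"ax":0,"ay":0,"az":0,"claw":-1},{"dx":-0.2,"dy":-1.57,"dz":-3.2,"ax":0,"ay":0,"az":0,"claw":-1},{"dx":-0.2,"dy":-1.57,"dz":-3.2,"ax":0,"ay":0,"az":0,"claw":-1},{"dx":-0.2,"dy":-1.57,"dz":-3.2,"ax":0,"ay":0,"az":0,"claw":-1},{"dx":-0.2,"dy":-1.57,"dz":-3.2,"ax":0,"ay":0,"az":0,"claw":-1},{"dx":-0.2,"dy":-1.57,"dz":-3.2,"ax":0,"ay":0,"az":0,"claw":-1},{"dx":-0.2,"dy":-1.57,"dz":-3.2,"ax":0,"ay":0,"az":0,"claw":-1},{"dx":-0.2,"dy":-1.57,"dz":-3.2,"ax":0,"ay":0,"az":0,"claw":-1},{"dx":-0.2,"dy":-1.57,"dz":-3.2,"ax":0,"ay":0,"az":0,"claw":-1},{"dx":-0.2,"dy":-1.57,"dz":-3.2,"ax":0,"ay":0,"az":0,"claw":-1},{"dx":-0.2,"dy":-1.57,"dz":-3.2,"ax":0,"ay":0,"az":0,"claw":-1},{"dx":-0.2,"dy":-1.57,"dz":-3.2,"ax":0,"ay":0,"az":0,"claw":-1},{"dx":0,"dy":-1.57,"dz":-2.6,"ax":0,"ay":0,"az":0,"claw":-1},{"dx":0,"dy":0,"dz":0,"ax":0,"ay":0,"az":0,"claw":-1}]' 40
```

```text
clock: 4.37
tool_pos: [0.4783, 0.1199, 0.2652]
eef_rot: [[0.002, -1.0, 0.018], [-0.004, 0.018, 1.0], [-1.0, -0.002, -0.004]]
wrist_force: [-0.3, 0.2, -1.3]
width: -0.0002
```

Run:
```python
from h import *
a=snap('scene','s1')
```

```text
(no output)
```

View pics/s1.png

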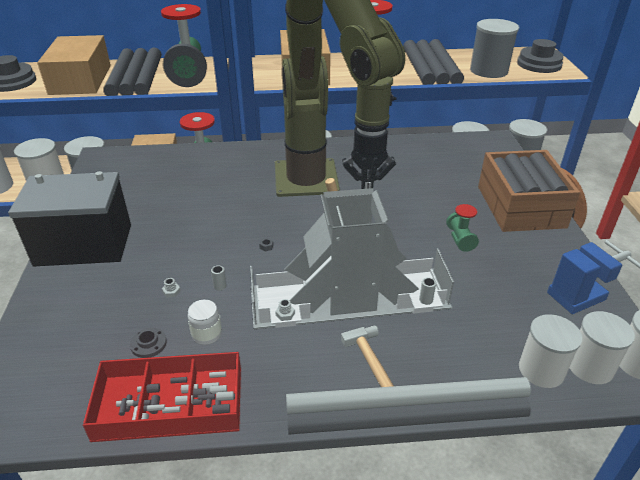

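```bash
python3 -m creep '[{"dx":-1.5,"dy":0,"dz":0,"ax":0,"ay":0,"az":0,"claw":-1},{"dx":0,"dy":0,"dz":-2.5,"ax":0,"ay":0,"az":0,"claw":-1},{"dx":0,"dy":0,"dz":-1.5,"ax":0,"ay":0,"az":0,"claw":-1},{"dx":0,"dy":0,"dz":-1.5,"ax":0,"ay":0,"az":0,"claw":-1},{"dx":0,"dy":0,"dz":-1,"ax":0,"ay":0,"az":0,"claw":-1},{"dx":0,"dy":0,"dz":-1,"ax":0,"ay":0,"az":0,"claw":-1},{"dx":0,"dy":0,"dz":-0.7,"ax":0,"ay":0,"az":0,"claw":-1}]' 40
```

```text
clock: 5.0
tool_pos: [0.4747, 0.0458, 0.2803]
eef_rot: [[0.0, -1.0, 0.003], [0.001, 0.003, 1.0], [-1.0, -0.0, 0.001]]
wrist_force: [-0.1, 1.9, -0.5]
width: 0.0
```

```bash
python3 -m creep '[{"dx":0,"dy":0,"dz":-0.5,"ax":0,"ay":0,"az":0,"claw":-1},{"dx":0,"dy":0,"dz":-0.5,"ax":0,"ay":0,"az":0,"claw":-1},{"dx":0,"dy":0,"dz":-0.3,"ax":0,"ay":0,"az":0,"claw":-1},{"dx":0,"dy":0,"dz":0,"ax":0,"ay":0,"az":0,"claw":-1}]' 40
```

```text
clock: 5.33
tool_pos: [0.4748, 0.0348, 0.2804]
eef_rot: [[0.001, -1.0, 0.001], [0.004, 0.001, 1.0], [-1.0, -0.001, 0.004]]
wrist_force: [-0.5, 4.9, -1.5]
width: 0.0001
```

```bash
python3 -m creep '[{"dx":0,"dy":0,"dz":-0.3,"ax":0,"ay":0,"az":0,"claw":-1},{"dx":0,"dy":0,"dz":0,"ax":0,"ay":0,"az":0,"claw":-1},{"dx":0,"dy":0,"dz":0,"ax":0,"ay":0,"az":0,"claw":-1}]' 40
python3 - <<'E'
from h import *
a=snap('scene','s2');b=camera('top')
def crop(p,l,t,w,h,k,name):
    c=p['pixels'][t:t+h,l:l+w]; return cv2.cvtColor(cv2.resize(c,(w*k,h*k),interpolation=cv2.INTER_CUBIC),cv2.COLOR_RGB2BGR)
cv2.imwrite('pics/c2.png',np.hstack([crop(a,280,150,130,140,3,''),crop(b,250,160,130,140,3,'')]))
E
```

```text
clock: 5.58
tool_pos: [0.4748, 0.0345, 0.2805]
eef_rot: [[0.001, -1.0, -0.002], [0.007, -0.002, 1.0], [-1.0, -0.001, 0.007]]
wrist_force: [0.1, 12.0, -2.2]
width: 0.0002
```

View pics/c2.png

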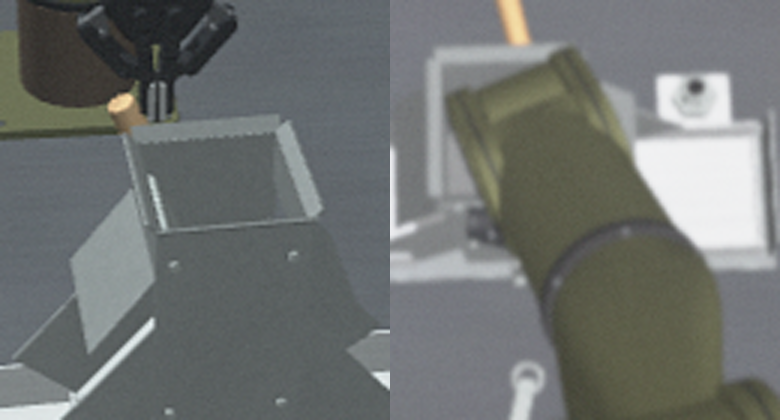

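```bash
python3 - <<'E'
from h import *
a=camera('scene')
for th in(-.25,-.3,-.36,-.42): print(th,proj(a,[.476,.065+.155*np.sin(th),.15+.155*np.cos(th)]))
E
python3 -m creep '[{"dx":0,"dy":0,"dz":1.5,"ax":0,"ay":0,"az":0,"claw":-1},{"dx":-3,"dy":0,"dz":1,"ax":0,"ay":0,"az":0,"claw":0},{"dx":-4,"dy":0,"dz":0,"ax":0,"ay":0,"az":0,"claw":1},{"dx":0,"dy":0,"dz":-4,"ax":0,"ay":0,"az":0,"claw":1},{"dx":0,"dy":0,"dz":-4,"ax":0,"ay":0,"az":0,"claw":1},{"dx":0,"dy":0,"dz":-4,"ax":0,"ay":0,"az":0,"claw":1},{"dx":0,"dy":0,"dz":-4,"ax":0,"ay":0,"az":0,"claw":1},{"dx":0,"dy":-0.5,"dz":-4,"ax":0,"ay":0,"az":0,"claw":1},{"dx":0,"dy":-1,"dz":-4,"ax":0,"ay":0,"az":0,"claw":1},{"dx":0,"dy":-1,"dz":-4,"ax":0,"ay":0,"az":0,"claw":1},{"dx":0,"dy":-0.8,"dz":-4,"ax":0,"ay":0,"az":0,"claw":1},{"dx":0,"dy":0,"dz":0,"ax":0,"ay":0,"az":0,"claw":1}]'
```

```text
-0.25 [328.24574378 179.36985178]
-0.3 [325.12444354 180.26069107]
-0.36 [321.4472808  181.49707822]
-0.42 [317.85963514 182.91043568]
clock: 6.73
tool_pos: [0.5059, -0.2765, 0.3492]
eef_rot: [[-0.001, -1.0, 0.016], [-0.007, 0.016, 1.0], [-1.0, 0.001, -0.007]]
wrist_force: [-0.8, -1.1, -0.2]
width: 0.0854
```

Run:
```python
from h import *
a=camera('scene');b=camera('top')
def crop(p,l,t,w,h,k):
    c=p['pixels'][t:t+h,l:l+w]; return cv2.cvtColor(cv2.resize(c,(w*k,h*k),interpolation=cv2.INTER_CUBIC),cv2.COLOR_RGB2BGR)
cv2.imwrite('pics/c3.png',np.vstack([np.hstack([crop(a,150,240,100,70,4),crop(b,380,210,100,70,4)]),np.hstack([crop(a,290,160,100,70,4),crop(b,250,190,100,70,4)])]))
```

```text
(no output)
```

View pics/c3.png

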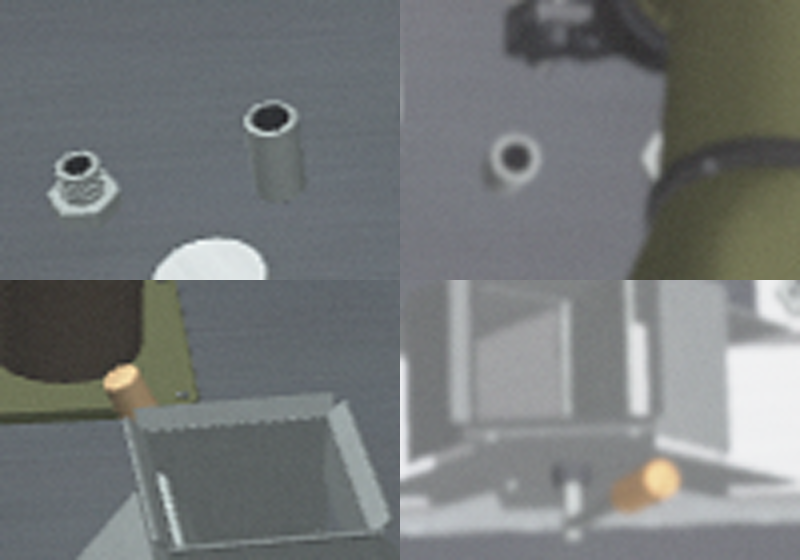

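Run:
```python
from h import *
a=camera('scene');b=camera('top')
print(tri((a,b),((320.5,184.2),(315.2,239.5))),atz(b,(315.2,239.5),.2915))
print(atz(a,(217.2,269.4),.06),atz(b,(408.4,249.2),.06), atz(a,(169,280.7),.038))
```

```text
[0.47890269 0.00549027 0.28945625] [0.47829096 0.00308218 0.2915    ]
[ 0.50532545 -0.26136707  0.06      ] [ 0.50412828 -0.26334685  0.06      ] [ 0.51364955 -0.38653913  0.038     ]
```

```bash
python3 -m creep '[{"dx":2,"dy":0,"dz":1.45,"ax":0,"ay":0,"az":0,"claw":1},{"dx":4,"dy":0,"dz":0,"ax":0,"ay":0,"az":0,"claw":1},{"dx":4,"dy":0,"dz":0,"ax":0,"ay":0,"az":0,"claw":1},{"dx":4,"dy":0,"dz":0,"ax":0,"ay":0,"az":0,"claw":1},{"dx":4,"dy":0,"dz":0,"ax":0,"ay":0,"az":0,"claw":1},{"dx":4,"dy":0,"dz":0,"ax":0,"ay":0,"az":0,"claw":1},{"dx":3,"dy":0,"dz":0,"ax":0,"ay":0,"az":0,"claw":1},{"dx":0,"dy":0,"dz":0,"ax":0,"ay":0,"az":0,"claw":1}]'
```

```text
clock: 7.6
tool_pos: [0.5034, -0.2474, 0.0954]
eef_rot: [[-0.01, -1.0, -0.001], [0.005, -0.001, 1.0], [-1.0, 0.01, 0.005]]
wrist_force: [0.1, 0.2, -0.1]
width: 0.0856
```

```bash
python3 -m creep '[{"dx":0,"dy":0,"dz":0,"ax":0,"ay":0,"az":0,"claw":1},{"dx":0,"dy":0,"dz":0,"ax":0,"ay":0,"az":0,"claw":1}]'
```

```text
clock: 7.77
tool_pos: [0.5085, -0.2505, 0.1022]
eef_rot: [[0.003, -1.0, 0.001], [-0.0, 0.001, 1.0], [-1.0, -0.003, -0.0]]
wrist_force: [0.1, 0.4, 1.2]
width: 0.0854
```

```bash
python3 -m creep '[{"dx":1,"dy":0.3,"dz":-1.15,"ax":0,"ay":0,"az":0,"claw":1},{"dx":2,"dy":0,"dz":0,"ax":0,"ay":0,"az":0,"claw":1},{"dx":2,"dy":0,"dz":0,"ax":0,"ay":0,"az":0,"claw":1},{"dx":1,"dy":0,"dz":0,"ax":0,"ay":0,"az":0,"claw":1},{"dx":0,"dy":0,"dz":0,"ax":0,"ay":0,"az":0,"claw":1},{"dx":0,"dy":0,"dz":0,"ax":0,"ay":0,"az":0,"claw":-1},{"dx":0,"dy":0,"dz":0,"ax":0,"ay":0,"az":0,"claw":-1},{"dx":0,"dy":0,"dz":0,"ax":0,"ay":0,"az":0,"claw":-1},{"dx":0,"dy":0,"dz":0,"ax":0,"ay":0,"az":0,"claw":-1},{"dx":0,"dy":0,"dz":0,"ax":0,"ay":0,"az":0,"claw":-1},{"dx":0,"dy":0,"dz":0,"ax":0,"ay":0,"az":0,"claw":-1}]' 40
```

```text
clock: 8.68
tool_pos: [0.5046, -0.2628, 0.0412]
eef_rot: [[0.002, -1.0, 0.003], [-0.001, 0.003, 1.0], [-1.0, -0.002, -0.001]]
wrist_force: [-0.6, 1.7, 6.0]
width: 0.0328
```

```bash
python3 -m creep '[{"dx":-1,"dy":0,"dz":0,"ax":0,"ay":0,"az":0,"claw":-1},{"dx":-3,"dy":0,"dz":0,"ax":0,"ay":0,"az":0,"claw":-1},{"dx":-4,"dy":0,"dz":0,"ax":0,"ay":0,"az":0,"claw":-1},{"dx":-4,"dy":0,"dz":0,"ax":0,"ay":0,"az":0,"claw":-1},{"dx":-4,"dy":0,"dz":0,"ax":0,"ay":0,"az":0,"claw":-1},{"dx":-4,"dy":0,"dz":0,"ax":0,"ay":0,"az":0,"claw":-1},{"dx":-4,"dy":0,"dz":0,"ax":0,"ay":0,"az":0,"claw":-1},{"dx":-4,"dy":0,"dz":0,"ax":0,"ay":0,"az":0,"claw":-1},{"dx":-4,"dy":0,"dz":0,"ax":0,"ay":0,"az":0,"claw":-1},{"dx":0,"dy":0,"dz":0,"ax":0,"ay":0,"az":0,"claw":-1},{"dx":0,"dy":0,"dz":0,"ax":0,"ay":0,"az":0,"claw":-1},{"dx":0,"dy":0,"dz":0,"ax":0,"ay":0,"az":0,"claw":-1}]' 60
```

```text
clock: 9.68
tool_pos: [0.5028, -0.2625, 0.3596]
eef_rot: [[-0.002, -1.0, 0.003], [0.0, 0.003, 1.0], [-1.0, 0.002, 0.0]]
wrist_force: [-0.5, 0.3, -2.1]
width: 0.0324
```

```bash
python3 -m creep '[{"dx":0,"dy":-0.5,"dz":2,"ax":0,"ay":0,"az":0,"claw":-1},{"dx":0,"dy":-0.8,"dz":3.6,"ax":0,"ay":0,"az":0,"claw":-1},{"dx":0,"dy":-0.8,"dz":3.6,"ax":0,"ay":0,"az":0,"claw":-1},{"dx":0,"dy":-0.8,"dz":3.6,"ax":0,"ay":0,"az":0,"claw":-1},{"dx":0,"dy":-0.8,"dz":3.6,"ax":0,"ay":0,"az":0,"claw":-1},{"dx":0,"dy":-0.8,"dz":3.6,"ax":0,"ay":0,"az":0,"claw":-1},{"dx":0,"dy":-0.8,"dz":3.6,"ax":0,"ay":0,"az":0,"claw":-1},{"dx":0,"dy":-0.8,"dz":3.6,"ax":0,"ay":0,"az":0,"claw":-1},{"dx":0,"dy":-0.8,"dz":3.6,"ax":0,"ay":0,"az":0,"claw":-1},{"dx":0,"dy":-0.2,"dz":2.5,"ax":0,"ay":0,"az":0,"claw":-1},{"dx":0,"dy":0,"dz":0.2,"ax":0,"ay":0,"az":0,"claw":-1},{"dx":0,"dy":0,"dz":0,"ax":0,"ay":0,"az":0,"claw":-1},{"dx":0,"dy":0,"dz":0,"ax":0,"ay":0,"az":0,"claw":-1}]' 60
python3 - <<'E'
from h import *
snap('scene','s4')
E
```

```text
clock: 10.77
tool_pos: [0.5749, 0.0709, 0.3584]
eef_rot: [[-0.004, -1.0, 0.003], [-0.002, 0.003, 1.0], [-1.0, 0.004, -0.002]]
wrist_force: [-0.2, -0.5, -1.5]
width: 0.0321
```

View pics/s4.png

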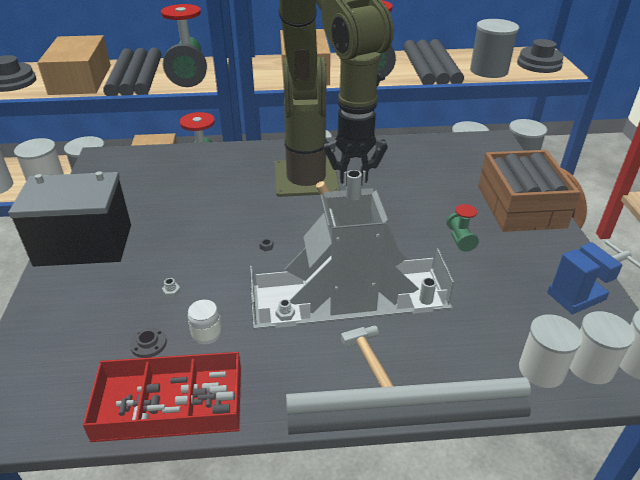

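The coupling hangs upright over the mouth (353,185), and the lever is still over (320,185). I'll lower and release it.

```bash
python3 -m creep '[{"dx":2,"dy":0,"dz":0,"ax":0,"ay":0,"az":0,"claw":-1},{"dx":2.3,"dy":0,"dz":0,"ax":0,"ay":0,"az":0,"claw":-1},{"dx":0,"dy":0,"dz":0,"ax":0,"ay":0,"az":0,"claw":-1},{"dx":0,"dy":0,"dz":0,"ax":0,"ay":0,"az":0,"claw":-1},{"dx":0,"dy":0,"dz":0,"ax":0,"ay":0,"az":0,"claw":1},{"dx":0,"dy":0,"dz":0,"ax":0,"ay":0,"az":0,"claw":1},{"dx":0,"dy":0,"dz":0,"ax":0,"ay":0,"az":0,"claw":1},{"dx":0,"dy":0,"dz":0,"ax":0,"ay":0,"az":0,"claw":1},{"dx":-2,"dy":0,"dz":0,"ax":0,"ay":0,"az":0,"claw":1},{"dx":-3,"dy":0,"dz":0,"ax":0,"ay":0,"az":0,"claw":1},{"dx":0,"dy":0,"dz":0,"ax":0,"ay":0,"az":0,"claw":1},{"dx":0,"dy":0,"dz":0,"ax":0,"ay":0,"az":0,"claw":1},{"dx":0,"dy":0,"dz":0,"ax":0,"ay":0,"az":0,"claw":1}]' 60
python3 - <<'E'
from h import *
snap('scene','s5')
E
```

```text
clock: 11.9
tool_pos: [0.5758, 0.0721, 0.3675]
eef_rot: [[0.001, -1.0, 0.003], [-0.0, 0.003, 1.0], [-1.0, -0.001, -0.0]]
wrist_force: [0.5, -0.8, 0.3]
width: 0.0853
```

View pics/s5.png

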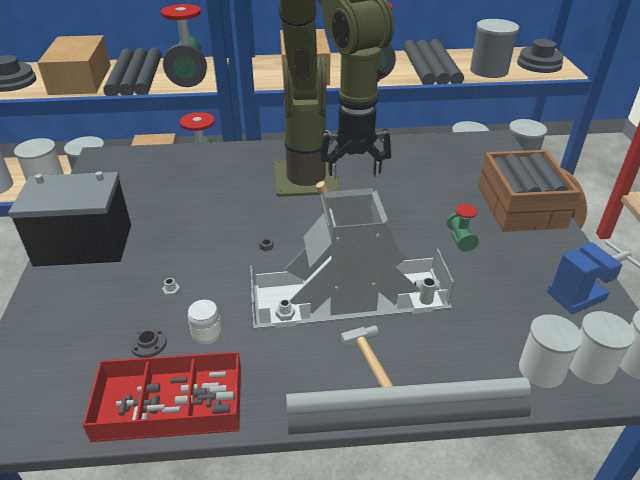

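```bash
python3 -m creep '[{"dx":0,"dy":2.5,"dz":-2,"ax":0,"ay":0,"az":0,"claw":-1},{"dx":0,"dy":2.5,"dz":-3.2,"ax":0,"ay":0,"az":0,"claw":-1},{"dx":0,"dy":2.5,"dz":-3.2,"ax":0,"ay":0,"az":0,"claw":-1},{"dx":0,"dy":2.5,"dz":-3.2,"ax":0,"ay":0,"az":0,"claw":-1},{"dx":0,"dy":0,"dz":-3,"ax":0,"ay":0,"az":0,"claw":-1},{"dx":2,"dy":0,"dz":0,"ax":0,"ay":0,"az":0,"claw":-1},{"dx":3.5,"dy":0,"dz":0,"ax":0,"ay":0,"az":0,"claw":-1},{"dx":3.2,"dy":0,"dz":0,"ax":0,"ay":0,"az":0,"claw":-1},{"dx":0,"dy":0,"dz":0,"ax":0,"ay":0,"az":0,"claw":-1},{"dx":0,"dy":0,"dz":0,"ax":0,"ay":0,"az":0,"claw":-1}]' 60
python3 - <<'E'
from h import *
a=camera('scene');b=camera('top')
def crop(p,l,t,w,h,k):
    c=p['pixels'][t:t+h,l:l+w]; return cv2.cvtColor(cv2.resize(c,(w*k,h*k),interpolation=cv2.INTER_CUBIC),cv2.COLOR_RGB2BGR)
cv2.imwrite('pics/c6.png',np.vstack([np.hstack([crop(a,370,240,100,70,4),crop(b,190,180,100,70,4)]),np.hstack([crop(a,270,160,100,70,4),crop(b,270,190,100,70,4)])]))
E
```

```text
clock: 12.78
tool_pos: [0.4741, -0.0735, 0.2792]
eef_rot: [[-0.005, -1.0, 0.002], [0.001, 0.002, 1.0], [-1.0, 0.005, 0.001]]
wrist_force: [0.6, -0.7, 0.8]
width: 0.0003
```

View pics/c6.png

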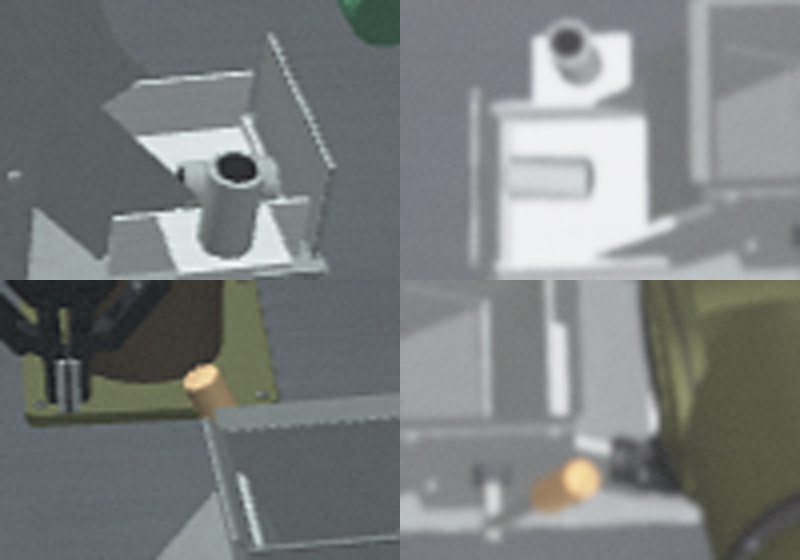

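The coupling lies flat in the +y tray (top view ≈ (227,224)). Next, pushing the lever to +y.

```bash
python3 -m creep '[{"dx":0,"dy":0,"dz":2,"ax":0,"ay":0,"az":0,"claw":-1},{"dx":0,"dy":0,"dz":2,"ax":0,"ay":0,"az":0,"claw":-1},{"dx":0,"dy":0,"dz":1.5,"ax":0,"ay":0,"az":0,"claw":-1},{"dx":0,"dy":0,"dz":1.5,"ax":0,"ay":0,"az":0,"claw":-1},{"dx":0,"dy":0,"dz":1.5,"ax":0,"ay":0,"az":0,"claw":-1},{"dx":0,"dy":0,"dz":1.5,"ax":0,"ay":0,"az":0,"claw":-1},{"dx":0,"dy":0,"dz":1.5,"ax":0,"ay":0,"az":0,"claw":-1},{"dx":0,"dy":0,"dz":1.5,"ax":0,"ay":0,"az":0,"claw":-1},{"dx":0,"dy":0,"dz":1.5,"ax":0,"ay":0,"az":0,"claw":-1},{"dx":0,"dy":0,"dz":1,"ax":0,"ay":0,"az":0,"claw":-1},{"dx":0,"dy":0,"dz":0,"ax":0,"ay":0,"az":0,"claw":-1}]' 60
```

```text
clock: 13.8
tool_pos: [0.4767, 0.0841, 0.2818]
eef_rot: [[0.003, -1.0, -0.001], [0.002, -0.001, 1.0], [-1.0, -0.003, 0.002]]
wrist_force: [0.7, 0.6, 0.8]
width: -0.0001
```

```bash
python3 -m creep '[{"dx":0,"dy":0,"dz":0.6,"ax":0,"ay":0,"az":0,"claw":-1},{"dx":0,"dy":0,"dz":0.6,"ax":0,"ay":0,"az":0,"claw":-1},{"dx":0,"dy":0,"dz":0.4,"ax":0,"ay":0,"az":0,"claw":-1},{"dx":0,"dy":0,"dz":0.3,"ax":0,"ay":0,"az":0,"claw":-1},{"dx":0,"dy":0,"dz":0,"ax":0,"ay":0,"az":0,"claw":-1}]' 60
```

```text
clock: 14.22
tool_pos: [0.476, 0.1007, 0.2803]
eef_rot: [[0.0, -1.0, 0.002], [0.0, 0.002, 1.0], [-1.0, -0.0, 0.0]]
wrist_force: [0.7, -1.5, -0.8]
width: 0.0001
```

```bash
python3 -m creep '[{"dx":0,"dy":0,"dz":0.4,"ax":0,"ay":0,"az":0,"claw":-1},{"dx":0,"dy":0,"dz":0.4,"ax":0,"ay":0,"az":0,"claw":-1},{"dx":0,"dy":0,"dz":0.3,"ax":0,"ay":0,"az":0,"claw":-1},{"dx":0,"dy":0,"dz":0,"ax":0,"ay":0,"az":0,"claw":-1},{"dx":0,"dy":0,"dz":0,"ax":0,"ay":0,"az":0,"claw":-1}]' 60
```

```text
clock: 14.63
tool_pos: [0.4759, 0.1018, 0.2801]
eef_rot: [[-0.002, -1.0, 0.01], [-0.014, 0.01, 1.0], [-1.0, 0.002, -0.014]]
wrist_force: [0.8, -19.4, 7.2]
width: -0.0
```

```bash
python3 -m creep '[{"dx":0,"dy":0,"dz":-2.5,"ax":0,"ay":0,"az":0,"claw":-1},{"dx":-3,"dy":0,"dz":-2,"ax":0,"ay":0,"az":0,"claw":-1},{"dx":-4,"dy":0,"dz":-1,"ax":0,"ay":0,"az":0,"claw":0},{"dx":0,"dy":0,"dz":-4,"ax":0,"ay":0,"az":0,"claw":1},{"dx":0,"dy":0,"dz":-4,"ax":0,"ay":0,"az":0,"claw":1},{"dx":0,"dy":-0.5,"dz":-4,"ax":0,"ay":0,"az":0,"claw":1},{"dx":0,"dy":-0.5,"dz":-4,"ax":0,"ay":0,"az":0,"claw":1},{"dx":0,"dy":-0.5,"dz":-4,"ax":0,"ay":0,"az":0,"claw":1},{"dx":0,"dy":-0.5,"dz":-4,"ax":0,"ay":0,"az":0,"claw":1},{"dx":0,"dy":-0.5,"dz":-4,"ax":0,"ay":0,"az":0,"claw":1},{"dx":0,"dy":-0.5,"dz":-4,"ax":0,"ay":0,"az":0,"claw":1},{"dx":0,"dy":-0.5,"dz":-4,"ax":0,"ay":0,"az":0,"claw":1},{"dx":0,"dy":-0.3,"dz":-4,"ax":0,"ay":0,"az":0,"claw":1},{"dx":2,"dy":0,"dz":-3.5,"ax":0,"ay":0,"az":0,"claw":1},{"dx":3,"dy":0,"dz":0,"ax":0,"ay":0,"az":0,"claw":1},{"dx":0,"dy":0,"dz":0,"ax":0,"ay":0,"az":0,"claw":1},{"dx":0,"dy":0,"dz":0,"ax":0,"ay":0,"az":0,"claw":1}]' 60
python3 - <<'E'
from h import *
a=camera('scene');b=camera('top')
def crop(p,l,t,w,h,k):
    c=p['pixels'][t:t+h,l:l+w]; return cv2.cvtColor(cv2.resize(c,(w*k,h*k),interpolation=cv2.INTER_CUBIC),cv2.COLOR_RGB2BGR)
cv2.imwrite('pics/c7.png',np.vstack([np.hstack([crop(a,130,240,100,70,4),crop(b,400,210,100,70,4)]),np.hstack([crop(a,310,160,100,70,4),crop(b,230,190,100,70,4)])]))
E
```

```text
clock: 16.05
tool_pos: [0.5121, -0.3778, 0.2989]
eef_rot: [[-0.002, -1.0, 0.003], [0.003, 0.003, 1.0], [-1.0, 0.002, 0.003]]
wrist_force: [0.5, 0.3, 0.6]
width: 0.0855
```

View pics/c7.png

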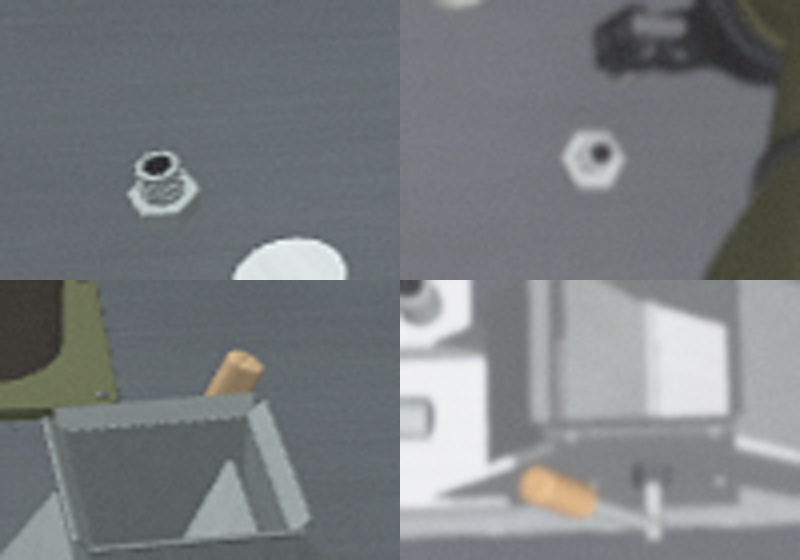

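```bash
python3 -m creep '[{"dx":2,"dy":-0.2,"dz":-1.05,"ax":0,"ay":0,"az":0,"claw":1},{"dx":4,"dy":0,"dz":0,"ax":0,"ay":0,"az":0,"claw":1},{"dx":4,"dy":0,"dz":0,"ax":0,"ay":0,"az":0,"claw":1},{"dx":4,"dy":0,"dz":0,"ax":0,"ay":0,"az":0,"claw":1},{"dx":4,"dy":0,"dz":0,"ax":0,"ay":0,"az":0,"claw":1},{"dx":3,"dy":0,"dz":0,"ax":0,"ay":0,"az":0,"claw":1},{"dx":1.5,"dy":0,"dz":0,"ax":0,"ay":0,"az":0,"claw":1},{"dx":0.5,"dy":0,"dz":0,"ax":0,"ay":0,"az":0,"claw":1},{"dx":0,"dy":0,"dz":0,"ax":0,"ay":0,"az":0,"claw":1},{"dx":0,"dy":0,"dz":0,"ax":0,"ay":0,"az":0,"claw":1},{"dx":0,"dy":0,"dz":0,"ax":0,"ay":0,"az":0,"claw":1}]' 60
```

```text
clock: 17.07
tool_pos: [0.5165, -0.3898, 0.0728]
eef_rot: [[0.004, -1.0, 0.002], [-0.002, 0.002, 1.0], [-1.0, -0.004, -0.002]]
wrist_force: [-0.7, -1.0, -0.4]
width: 0.0854
```

```bash
python3 -m creep '[{"dx":1.5,"dy":0.2,"dz":0,"ax":0,"ay":0,"az":0,"claw":1},{"dx":1.5,"dy":0,"dz":0,"ax":0,"ay":0,"az":0,"claw":1},{"dx":1.1,"dy":0,"dz":0,"ax":0,"ay":0,"az":0,"claw":1},{"dx":0.5,"dy":0,"dz":0,"ax":0,"ay":0,"az":0,"claw":1},{"dx":0,"dy":0,"dz":0,"ax":0,"ay":0,"az":0,"claw":1},{"dx":0,"dy":0,"dz":0,"ax":0,"ay":0,"az":0,"claw":-1},{"dx":0,"dy":0,"dz":0,"ax":0,"ay":0,"az":0,"claw":-1},{"dx":0,"dy":0,"dz":0,"ax":0,"ay":0,"az":0,"claw":-1},{"dx":0,"dy":0,"dz":0,"ax":0,"ay":0,"az":0,"claw":-1},{"dx":0,"dy":0,"dz":0,"ax":0,"ay":0,"az":0,"claw":-1},{"dx":0,"dy":0,"dz":0,"ax":0,"ay":0,"az":0,"claw":-1},{"dx":0,"dy":0,"dz":0,"ax":0,"ay":0,"az":0,"claw":-1}]' 60
```

```text
clock: 18.07
tool_pos: [0.5131, -0.3894, 0.0251]
eef_rot: [[0.001, -1.0, 0.003], [-0.001, 0.003, 1.0], [-1.0, -0.001, -0.001]]
wrist_force: [0.2, -0.1, 5.3]
width: 0.0256
```

```bash
python3 -m creep '[{"dx":-1,"dy":0,"dz":0,"ax":0,"ay":0,"az":0,"claw":-1},{"dx":-3,"dy":0,"dz":0,"ax":0,"ay":0,"az":0,"claw":-1},{"dx":-4,"dy":0,"dz":0,"ax":0,"ay":0,"az":0,"claw":-1},{"dx":-4,"dy":0,"dz":0,"ax":0,"ay":0,"az":0,"claw":-1},{"dx":-4,"dy":0,"dz":0,"ax":0,"ay":0,"az":0,"claw":-1},{"dx":-4,"dy":0,"dz":0,"ax":0,"ay":0,"az":0,"claw":-1},{"dx":-4,"dy":0,"dz":0,"ax":0,"ay":0,"az":0,"claw":-1},{"dx":-4,"dy":0,"dz":0,"ax":0,"ay":0,"az":0,"claw":-1},{"dx":-4,"dy":0,"dz":0,"ax":0,"ay":0,"az":0,"claw":-1},{"dx":-1,"dy":0,"dz":0,"ax":0,"ay":0,"az":0,"claw":-1},{"dx":0,"dy":0,"dz":0,"ax":0,"ay":0,"az":0,"claw":-1},{"dx":0,"dy":0,"dz":0,"ax":0,"ay":0,"az":0,"claw":-1}]' 60
```

```text
clock: 19.07
tool_pos: [0.5119, -0.389, 0.3538]
eef_rot: [[-0.001, -1.0, 0.003], [0.0, 0.003, 1.0], [-1.0, 0.001, 0.0]]
wrist_force: [-0.8, -0.5, -2.3]
width: 0.0258
```

```bash
python3 -m creep '[{"dx":0,"dy":-0.3,"dz":2,"ax":0,"ay":0,"az":0,"claw":-1},{"dx":0,"dy":-0.5,"dz":3.6,"ax":0,"ay":0,"az":0,"claw":-1},{"dx":0,"dy":-0.5,"dz":3.6,"ax":0,"ay":0,"az":0,"claw":-1},{"dx":0,"dy":-0.5,"dz":3.6,"ax":0,"ay":0,"az":0,"claw":-1},{"dx":0,"dy":-0.5,"dz":3.6,"ax":0,"ay":0,"az":0,"claw":-1},{"dx":0,"dy":-0.5,"dz":3.6,"ax":0,"ay":0,"az":0,"claw":-1},{"dx":0,"dy":-0.5,"dz":3.6,"ax":0,"ay":0,"az":0,"claw":-1},{"dx":0,"dy":-0.5,"dz":3.6,"ax":0,"ay":0,"az":0,"claw":-1},{"dx":0,"dy":-0.5,"dz":3.6,"ax":0,"ay":0,"az":0,"claw":-1},{"dx":0,"dy":-0.5,"dz":3.6,"ax":0,"ay":0,"az":0,"claw":-1},{"dx":0,"dy":-0.5,"dz":3.6,"ax":0,"ay":0,"az":0,"claw":-1},{"dx":0,"dy":-0.5,"dz":3.6,"ax":0,"ay":0,"az":0,"claw":-1},{"dx":0,"dy":-0.4,"dz":3.0,"ax":0,"ay":0,"az":0,"claw":-1},{"dx":0,"dy":0,"dz":1.6,"ax":0,"ay":0,"az":0,"claw":-1},{"dx":0,"dy":0,"dz":0,"ax":0,"ay":0,"az":0,"claw":-1},{"dx":0,"dy":0,"dz":0,"ax":0,"ay":0,"az":0,"claw":-1},{"dx":0,"dy":0,"dz":0,"ax":0,"ay":0,"az":0,"claw":-1}]' 60
python3 - <<'E'
from h import *
snap('scene','s8')
E
```

```text
clock: 20.48
tool_pos: [0.5749, 0.0708, 0.3523]
eef_rot: [[-0.004, -1.0, 0.004], [-0.002, 0.004, 1.0], [-1.0, 0.004, -0.002]]
wrist_force: [0.4, -0.3, -1.6]
width: 0.0258
```

View pics/s8.png

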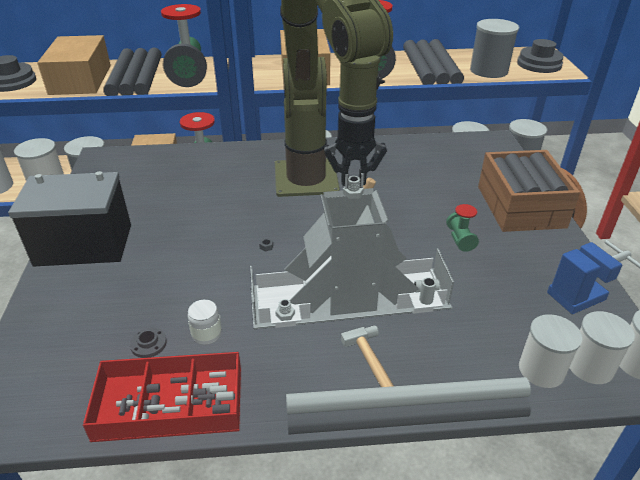

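The bush is held over the mouth (353,183), and the lever is to +y (370,184). Lower and release.

```bash
python3 -m creep '[{"dx":2,"dy":0,"dz":0,"ax":0,"ay":0,"az":0,"claw":-1},{"dx":1.8,"dy":0,"dz":0,"ax":0,"ay":0,"az":0,"claw":-1},{"dx":0,"dy":0,"dz":0,"ax":0,"ay":0,"az":0,"claw":-1},{"dx":0,"dy":0,"dz":0,"ax":0,"ay":0,"az":0,"claw":-1},{"dx":0,"dy":0,"dz":0,"ax":0,"ay":0,"az":0,"claw":1},{"dx":0,"dy":0,"dz":0,"ax":0,"ay":0,"az":0,"claw":1},{"dx":0,"dy":0,"dz":0,"ax":0,"ay":0,"az":0,"claw":1},{"dx":0,"dy":0,"dz":0,"ax":0,"ay":0,"az":0,"claw":1},{"dx":-2,"dy":0,"dz":0,"ax":0,"ay":0,"az":0,"claw":1},{"dx":-4,"dy":0,"dz":0,"ax":0,"ay":0,"az":0,"claw":1},{"dx":-4,"dy":0,"dz":0,"ax":0,"ay":0,"az":0,"claw":1},{"dx":0,"dy":0,"dz":0,"ax":0,"ay":0,"az":0,"claw":1},{"dx":0,"dy":0,"dz":0,"ax":0,"ay":0,"az":0,"claw":1},{"dx":0,"dy":0,"dz":0,"ax":0,"ay":0,"az":0,"claw":1},{"dx":0,"dy":0,"dz":0,"ax":0,"ay":0,"az":0,"claw":1},{"dx":0,"dy":0,"dz":0,"ax":0,"ay":0,"az":0,"claw":1}]' 60
python3 - <<'E'
from h import *
a=snap('scene','s9');b=snap('top','t9')
def crop(p,l,t,w,h,k):
    c=p['pixels'][t:t+h,l:l+w]; return cv2.cvtColor(cv2.resize(c,(w*k,h*k),interpolation=cv2.INTER_CUBIC),cv2.COLOR_RGB2BGR)
cv2.imwrite('pics/c9.png',np.vstack([crop(a,245,230,220,100,3),crop(b,190,170,220,100,3)]))
for n in ['nut','flange','tin','valve']:
    print(n,[np.round(atz(p,x['uv'],0),3).tolist() for p in(a,b) for x in finder.landmark_of(p,n)[:1]])
E
```

```text
clock: 21.87
tool_pos: [0.5752, 0.0723, 0.4149]
eef_rot: [[-0.003, -1.0, 0.003], [-0.001, 0.003, 1.0], [-1.0, 0.003, -0.001]]
wrist_force: [-0.4, -0.4, -0.3]
width: 0.0855
nut [[0.361, -0.137, 0.0], [0.351, -0.144, 0.0]]
flange [[0.681, -0.415, 0.0], [0.679, -0.419, 0.0]]
tin [[0.676, -0.283, 0.0], [0.673, -0.283, 0.0]]
valve [[0.373, 0.429, 0.0], [0.36, 0.426, 0.0]]
```

View pics/c9.png

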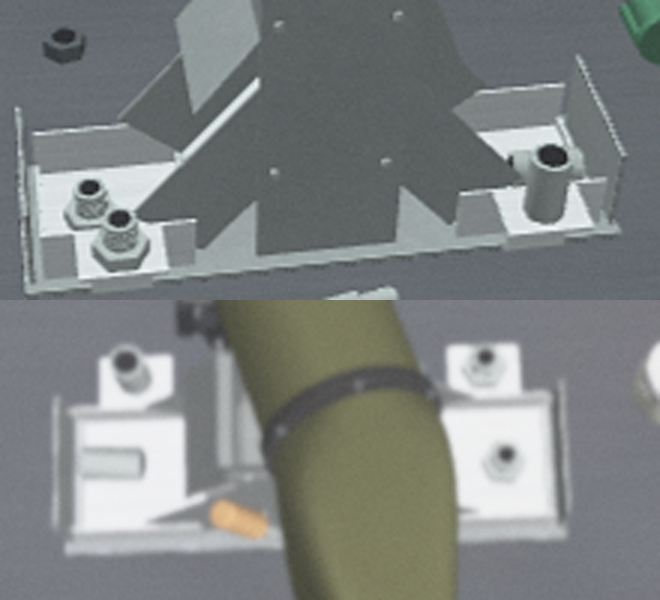

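View pics/s9.png

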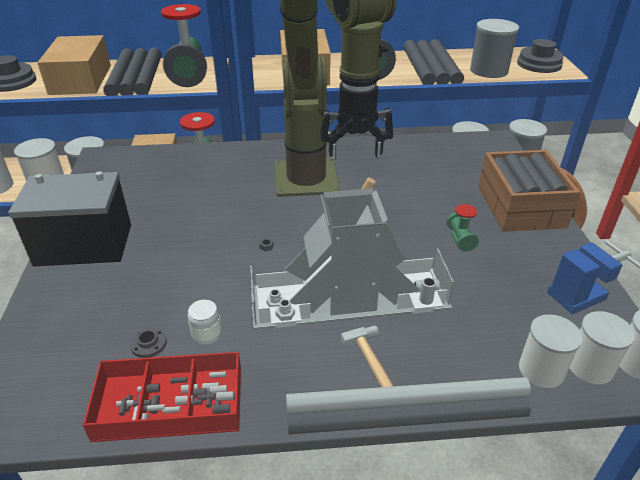

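The bush stands in the −y tray and the coupling lies in the +y tray. One last check of their positions before handing in.

Run:
```python
from h import *
b=camera('top')
o=np.array([.576,.072]);y=.07;R=np.array([[np.cos(y),np.sin(y)],[-np.sin(y),np.cos(y)]])
for n,u,z in(('coup',(227.3,224),.026),('bush',(357.5,224),.024)):
    print(n,R@(atz(b,u,z)[:2]-o))
s=bot.read_state();print(s['clock'],np.round(s['joint_vel'],3))
bot.job_done()
```

```text
coup [0.01476378 0.19830765]
bush [-0.00427015 -0.19068616]
22.4167 [ 0.    -0.001 -0.     0.002 -0.     0.002  0.001]
the job is handed in; nothing more can be done
```

Both fittings are in their own trays, each sent there through the mouth, and I handed the job in at about 22 s of the 72 s allowed.

- **Coupling (first):** I pushed the lever to its −y stop, and the push force rose to 12 N there. The lever angle read from the images was about −0.40 rad. I then dropped the coupling through the mouth into the +y tray.
- **Bush (second):** I pushed the lever to its +y stop, with 19 N of push force there. I then dropped the bush through the mouth into the −y tray. I confirmed this lever position by the push force and by eye in the images, and did not measure an angle.

**Last checks:**

| Fitting | Position in sorter frame (x, y) | Offset from tray centre (x, y) |
|---|---|---|
| Coupling | +15, +198 mm | +15, +26 mm |
| Bush | −4, −191 mm | −4, −19 mm |

- Both offsets are inside the 58 mm (x) and 64 mm (y) limits, and the final pictures show both fittings on their tray floors.
- At hand-in the gripper was open and about 10 cm above the mouth, touching nothing.
- The nut, flange, tin and valve look unmoved. Most of their network positions agree with the start to about 10 mm, which is within the finder's noise. The exception is one early valve detection in the scene camera, which landed on the sorter tray instead. The early finder results also put the nut on the sorter once.

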